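Refill the leaning coffee-pod magazine and lock its lugged cap

TASK

Refill the coffee-pod magazine: drop the shallow pod into the leaning tube first, so that it comes out first, and the deep pod on top of it. Then put the black cap on the tube, turn it clockwise, seen from above, with light pressure until its hidden lugs find the notches and it drops in, and keep turning clockwise until it stops, so that the cap is fully home and locked. Let go of everything and leave the other things on the worktop where they stand.

Things in the scene. Friction and masses are not known exactly. Their poses are not given: they have to be found in the camera images.
- magazine: fixed pod magazine: round black foot, 150 mm across and 12 mm thick, origin at its underside centre, carrying a steel tube that leans 25 degrees from vertical, its mouth towards -x of this frame (roughly the robot), 172 mm above the worktop and 18 mm in front of the origin
- tube_mouth (a point): centre of the tube's open upper rim. z axis: up the tube and out of the mouth (25 degrees from vertical); y: horizontal; x: square to both, to the rear and up. Bore 54 mm, outside 59 mm, 150 mm deep inside, closed below; low in its right and rear side a pod outlet, 52 mm wide, and a narrow window above. A pod let go in the mouth slides down by itself
- tube_ledge (a point): centre of the top of the fixed ledge round the tube, 6 mm below the rim; axes as tube_mouth. Ledge: 76 mm across, 5 mm thick, broken by two opposite notches, 32 degrees wide, for the cap's lugs. The line through both notches lies within 24 degrees either way of this x axis; where exactly is not told and must be found by turning
- cap_grip (a point): middle of the grip bar on the loose black cap (about 120 g, standing upright on the worktop); z up out of the cap, x along the bar. Bar 66 mm long, 16 mm thick (y), 25 mm high above a disc 89 mm across. This point is 12 mm above the disc's top, 18 mm above cap_seat, 38 mm above the cap's foot
- cap_seat (a point): centre of the underside of the cap's disc, axes as cap_grip. With the lugs on the ledge it stands 12 mm above tube_mouth along the tube; with the lugs over the notches (within about 5 degrees) the cap drops 12 mm onto the rim. Then it turns freely clockwise (seen from outside) about 34 degrees to a hard stop: locked. Anticlockwise it is blocked
- cap: the cap; origin at the foot of its plug, 20 mm below cap_seat. The plug, 50 mm across with a bevelled foot, enters the tube; a skirt, 83 mm inside, 18 mm deep, passes outside the ledge. Two lugs, 5 mm high and 18 degrees wide, point inwards at the skirt's foot, one under each end of the bar, so a half turn makes no difference
- pod_shallow_mid (a point): centre, half-way up, of the shallow coffee pod: an aluminium tub standing on a flange 50 mm across and 3 mm thick, above it a nearly straight round body 44 mm across; 28 mm high in all, 30 g; z axis up
- pod_shallow: the same pod; origin at the centre of its underside
- pod_deep_mid (a point): centre, half-way up, of the deep coffee pod: same shape, flange and body as the shallow one but 44 mm high, 30 g; z axis up. The two pods may stand in either place
- pod_deep: the same pod; origin at the centre of its underside
- mug: bystander: white china mug, 95 mm high; origin at its foot
- jam_jar: bystander: round jam jar with a lid, 68 mm across, 84 mm high; origin at its foot
- salt_shaker: bystander: glass salt shaker, 44 mm across, 90 mm high; origin at its foot
- teaspoon: bystander: steel teaspoon, 132 mm long, lying; origin under its middle
- lemon: bystander: lemon, 71 x 53 x 51 mm; origin under its middle

How it is judged (in metres and radians):
On the way, in this order (a step that is already met when the one before it is completed fails the run):
1. the shallow pod lies at the bottom of the tube (x of pod_shallow_mid in the frame of tube_mouth between -0.015 and 0.015 m and y of pod_shallow_mid in the frame of tube_mouth between -0.015 and 0.015 m and z of pod_shallow_mid in the frame of tube_mouth between -0.15 and -0.127 m and contact force between the fingers and pod_shallow below 0.1 N), for 0.2 s.
2. the deep pod lies in the tube on top of the shallow one (x of pod_shallow_mid in the frame of tube_mouth between -0.015 and 0.015 m and y of pod_shallow_mid in the frame of tube_mouth between -0.015 and 0.015 m and z of pod_shallow_mid in the frame of tube_mouth between -0.15 and -0.127 m and x of pod_deep_mid in the frame of tube_mouth between -0.015 and 0.015 m and y of pod_deep_mid in the frame of tube_mouth between -0.015 and 0.015 m and z of pod_deep_mid in the frame of tube_mouth between -0.115 and -0.087 m and contact force between the fingers and pod_deep below 0.1 N), for 0.2 s.
3. the cap has dropped in: lugs through the notches, disc on the rim (x of cap_grip in the frame of tube_mouth between -0.004 and 0.004 m and y of cap_grip in the frame of tube_mouth between -0.004 and 0.004 m and z of cap_grip in the frame of tube_mouth between 0.01 and 0.0215 m and angle between the z axis of cap_grip and the z axis of tube_mouth, either way round below 0.1 rad), for 0.1 s.
4. the cap is turned clockwise to its stop, lugs under the ledge (all of step 3 and distance between any of cap_c0, cap_c1 and collar_c0 below 0.0135 m), for 0.2 s.
At the end, for the whole second after the job is handed in: Shallow pod at the bottom of the tube, deep pod above it; the cap's disc on the rim (within 3.5 mm along the tube, 4 mm sideways, 0.1 rad), its lugs fully under the ledge (at least 27 degrees on from the notches, near the stop); pods and cap at rest (all of step 4 and x of pod_shallow_mid in the frame of tube_mouth between -0.015 and 0.015 m and y of pod_shallow_mid in the frame of tube_mouth between -0.015 and 0.015 m and z of pod_shallow_mid in the frame of tube_mouth between -0.15 and -0.127 m and x of pod_deep_mid in the frame of tube_mouth between -0.015 and 0.015 m and y of pod_deep_mid in the frame of tube_mouth between -0.015 and 0.015 m and z of pod_deep_mid in the frame of tube_mouth between -0.115 and -0.087 m and linear speed of each of pod_shallow, pod_deep, cap below 0.02 m/s); the robot touches nothing.
It fails at once if a bystander (mug, jam jar, salt shaker, teaspoon, lemon) is moved more than 30 mm (distance of any of mug, jam_jar, salt_shaker, teaspoon, lemon from where it was at the start of the episode above 0.03 m).
It fails at once if the cap is forced: pressed on the tube or its ledge with more than 80 N (contact force between cap and magazine above 80 N).
It also fails if it takes over 72 s, if anything falls off the work surface, if the arm or the gripper's body presses on something with over 40 N, if the wrist force passes 120 N, or if a joint passes its speed limit or range.

ROBOT

A 6-joint arm with a two-finger parallel gripper is mounted at the origin on a cart in front of the work surface, level with it; the furniture and walls round the work are solid. World frame = base frame: x ahead of the robot, y to its left, z up, the work surface at z = 0. Lengths are in mm, angles in rad, forces in N, time in s.
With the tool pointing down it reaches from about 275 to 1000 mm from the base axis. Payload 8.4 kg.
Tool frame: the origin (TCP) lies between the finger pads; the fingertips stand r.finger_overhang ahead of it and the grasp point (between the pads) is the TCP (r.finger_overhang is the distance from the TCP to the fingertips, in mm); z points along the fingers, y is the line along which they close (so a half turn about z gives the same grasp; the last joint's range is limited). The gripper opens to 85 mm and grips with 20 to 120 N. Pads are 22 mm wide; open, the fingers measure 114 mm over their backs; the gripper's body (76 mm by 85 mm) begins 54 mm behind the grasp point. The pads swing forward as they close: fully open they stand 13 mm farther back than shut.
Start: joints at [1.335, 0.353, 1.633, -0, 1.155, -0.002], TCP at [144.796, 607.999, 250.281] pointing down, gripper open.
Joint ranges: [-2.63, 2.63], [-0.92, 2.1], [0.06, 2.66], [-1.3, 4.44], [0, 2.69], [-3.02, 3.02]. Speed limits (rad/s): [2.22, 2.22, 2.79, 3.14, 3.14, 3.14].

INTERFACE

Orientations are given as [roll, pitch, yaw] about the fixed x, y, z axes, in that order (R = Rz(yaw) Ry(pitch) Rx(roll)).
In Python, from rig import r, cams, sign_off gives the robot as it stands.
- The arm moves only by the shell command python3 -m crank 'ROWS' [FORCE]. ROWS is JSON, a list of rows, each a list of 7 numbers: the shift along the tool's x, y, z in m, then the turn, a rotation vector about the tool's x, y, z in rad, then the closure, from 0 (fully open) to 1 (shut). In form: [[dx, dy, dz, ax, ay, az, gripper], ...]. A call has 1 to 5 rows; each row is the pose to reach, as a shift and turn from the pose commanded when the call began, along the tool's axes at that moment; what a row does not reach only later rows make up. A row lasts 1/10 s, in which the tool goes at most 50 mm and 8.59 degrees, less where a joint would pass 70% of its speed; a pose out of reach is approached as far as the arm can. A call with a gripper value outside its range is refused whole. The fingers move at their own pace and stop on an object; FORCE is the grip in N (left out, the last holds). Time passes only in rows, so rows that repeat a pose let the fingers close. It gives the time, the measured TCP pose, the force, the opening and the grip force at its end, in the units of the state.
- r.sense(): the state, without advancing time (a new reading comes with each control period).
- cams.grab_frame(name): name is "scene" or "side" or "wrist"; returns a dict with "image" (400x640x3 uint8, red, green, blue), "fx", "fy", "cx", "cy" (pixels), "D" ([k1, k2, p1, p2, k3] as OpenCV has them; the pictures are not rectified), "position" and "orientation" of the camera in the world. Camera axes: x right, y down, z forward; pixel columns grow to the right and rows downward; lengths in mm; the calibration is good to about 2 mm. A picture is of the moment at which its call begins. There is no depth.
- sign_off(): hands the job in; it is judged then, once.
The state is a dict: "clock": time; "qpos": joint angles; "qvel": joint speeds; "joint_efforts": joint torques, N m; "eef_pos": TCP position; "tcp_rot": TCP orientation; "contact_force": force on the tool from outside, world axes, zero at the start; "wrist_torque": the same for the moment, N m; "opening": opening from 0.0 (shut) to 1.0 (fully open); "grasp_force": force on a finger pad.
Only numpy, scipy, OpenCV 4.12 (cv2) and the standard library are available. Lean on these libraries where they do the work, as an engineer would, in place of code of your own. Each camera call takes 0.05 s, during which the arm holds its last target. There are 200 camera calls.

## Working session

There is one attempt and no reset: what is moved stays moved. The work goes in short steps, Python scripts to look and compute and a shell command to move; the robot and the scene stay as the last step left them, time stands still between calls to the robot, and variables do not carry over. Pictures are saved under pics/ and viewed, at most 10 in all, crops included, and the job is handed in when it is done.

```bash
ls; mkdir -p pics; python3 - <<'E'
from rig import r,cams
import cv2
for n in ["scene","side"]:
    f=cams.grab_frame(n); cv2.imwrite(f"pics/{n}0.png",f["image"][:,:,::-1])
    print(n,{k:v for k,v in f.items() if k!="image"})
print(r.sense(), r.finger_overhang)
E
```

```text
pics
scene {'fx': 518.8406124930857, 'fy': 518.8406124930857, 'cx': 316.1730900132309, 'cy': 197.08967489879242, 'D': array([-0.00381538,  0.        ,  0.        ,  0.        ,  0.        ]), 'position': array([ 281.88553921,  757.75139031, 1333.5545451 ]), 'orientation': array([-2.54862571, -0.00886767, -2.84182667])}
side {'fx': 491.10193717012805, 'fy': 491.10193717012805, 'cx': 315.3035491936585, 'cy': 208.32346907861563, 'D': array([-0.10265226,  0.        ,  0.        ,  0.        ,  0.        ]), 'position': array([-768.13116515,  402.24440175,  899.15039252]), 'orientation': array([-2.07969086,  0.0165563 , -1.90116745])}
{'clock': 0.1, 'qpos': array([ 1.33456948e+00,  3.53603853e-01,  1.63404236e+00, -2.34416744e-05,
        1.15518466e+00, -2.41525624e-03]), 'qvel': array([ 0.00024419, -0.001648  , -0.00111135,  0.00079844,  0.00043786,
       -0.0007932 ]), 'joint_efforts': array([ 6.52522376e-04, -6.06361127e+01, -3.42825508e+01, -8.07512129e-05,
        3.99465222e-03, -1.94149942e-05]), 'eef_pos': array([144.72920395, 607.61110253, 249.62858679]), 'tcp_rot': array([-3.14035438e+00,  1.84436508e-05,  2.90779055e+00]), 'contact_force': array([ 0.00301605, -0.24190492,  0.07312014]), 'wrist_torque': array([ 0.00258295, -0.02066818,  0.01193734]), 'grasp_force': 0.0, 'opening': 1.0002847506016888} 19.0
```

View pics/scene0.png

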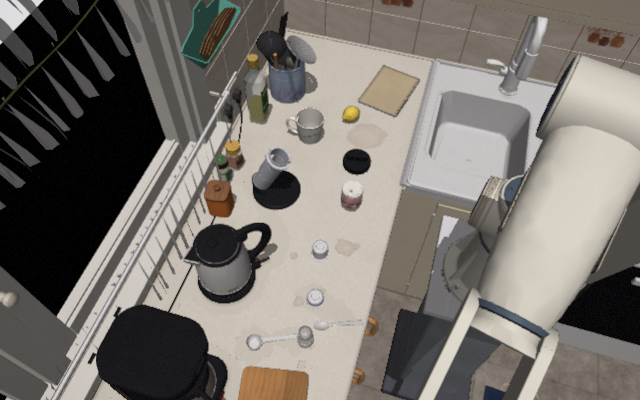

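View pics/side0.png

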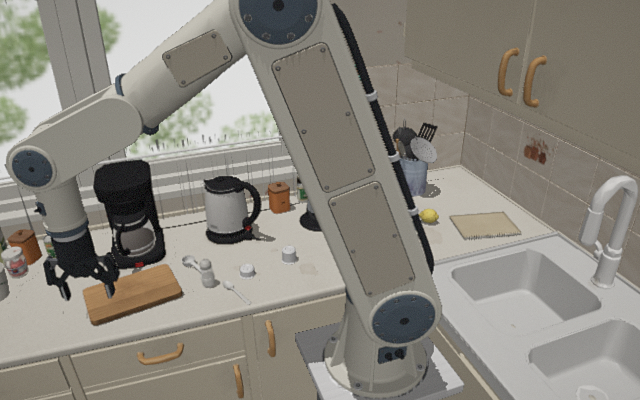

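The scene view shows the magazine foot at about (276,188), its mouth at (278,158), the cap at (357,161), the jam jar at (352,195) and the pods at (320,249) and (316,297). In the side view the pods are at (289,255) and (248,270).

```bash
cat > h.py <<'E'
import numpy as np,cv2
from scipy.spatial.transform import Rotation as Ro
from rig import r,cams
def K(f): return np.array([[f["fx"],0,f["cx"]],[0,f["fy"],f["cy"]],[0,0,1.]])
def ray(f,uv):
    p=cv2.undistortPoints(np.array([[uv]],float),K(f),f["D"])[0,0]
    d=Ro.from_euler("xyz",f["orientation"]).apply([p[0],p[1],1]); return f["position"],d/np.linalg.norm(d)
def plane(f,uv,z):
    o,d=ray(f,uv); return o+d*(z-o[2])/d[2]
def tri(a,b):
    (o1,d1),(o2,d2)=a,b
    t=np.linalg.lstsq(np.c_[d1,-d2],o2-o1,rcond=None)[0]
    p,q=o1+t[0]*d1,o2+t[1]*d2; return (p+q)/2,np.linalg.norm(p-q)
def proj(f,P):
    R=Ro.from_euler("xyz",f["orientation"]).as_matrix().T
    return cv2.projectPoints(np.atleast_2d(np.array(P,float)),cv2.Rodrigues(R)[0],-R@f["position"],K(f),f["D"])[0][:,0]
def tcp():
    s=r.sense(); return s["eef_pos"],Ro.from_euler("xyz",s["tcp_rot"])
def goto(P,Rt):
    p,R=tcp(); print("shift(m)",np.round(R.inv().apply(np.array(P)-p)/1000,4),"rotvec",np.round((R.inv()*Rt).as_rotvec(),4),"tcp",np.round(p,1))
E
python3 - <<'E'
from h import *
f=cams.grab_frame("scene"); s=cams.grab_frame("side")
cv2.imwrite("pics/c1.png",cv2.resize(f["image"][130:330,230:400,::-1],None,fx=3.0,fy=3.0,interpolation=cv2.INTER_CUBIC))
for n,uv,z in [("foot",(276,188),12),("mouth",(278,158),172),("cap",(357,158),26),("jar",(352,187),84),("podA top",(320,244),28),("podB top",(316,293),28),("mug",(310,118),95),("lemon",(351,114),25),("spoon",(345,323),0),("salt",(305,332),80)]:
    print(n,np.round(plane(f,uv,z)))
for n,uv in [("A",(289,249)),("B",(248,266))]: print("side",n,np.round(plane(s,uv,28)))
print(tri(ray(f,(320,244)),ray(s,(289,249))),tri(ray(f,(316,293)),ray(s,(248,266))))
E
```

```text
foot [663. -92.  12.]
mouth [646. -88. 172.]
cap [ 451. -271.   26.]
jar [ 430. -116.   84.]
podA top [472.  65.  28.]
podB top [439. 212.  28.]
mug [ 627. -329.   95.]
lemon [ 519. -451.   25.]
spoon [343. 259.   0.]
salt [428. 341.  80.]
side A [492.  74.  28.]
side B [447. 216.  28.]
(array([469.41365977,  77.3015324 ,  45.26720886]), np.float64(5.461217527882307)) (array([437.79784201, 216.51774912,  34.96134473]), np.float64(2.8225770715319225))
```

View pics/c1.png

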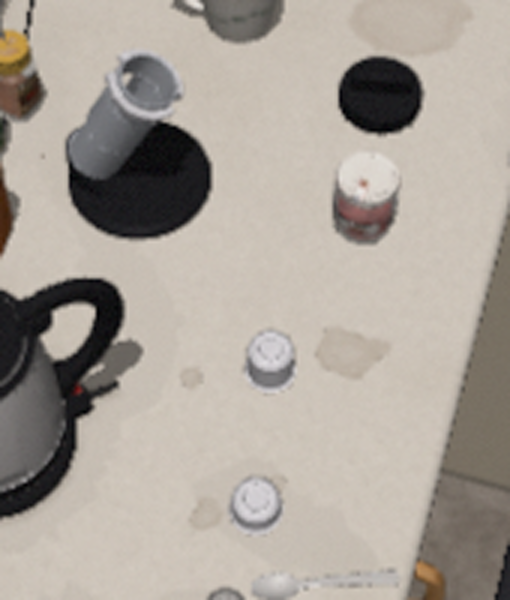

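The crop shows pod A at (320,249) is the tall, deep one and pod B at (316,297) is the shallow one. The cap stands upright with its bar roughly along image x. I'll head for the shallow pod.

```bash
cat >> h.py <<'E'
def down(yaw): return Ro.from_euler("xyz",[np.pi,0,yaw])
E
python3 - <<'E'
from h import *
goto([425,207,170],down(2.026))
f=cams.grab_frame("wrist"); print(tcp()[1].inv().apply(f["position"]-tcp()[0]), (tcp()[1].inv()*Ro.from_euler("xyz",f["orientation"])).as_matrix().round(2))
E
```

```text
shift(m) [-0.3655 -0.3248  0.0801] rotvec [-9.000e-04  4.000e-04  8.818e-01] tcp [144.7 607.7 249.8]
[  80.2644773    -0.2800842  -122.99920225] [[-0.   -0.95 -0.31]
 [ 1.    0.   -0.  ]
 [ 0.   -0.31  0.95]]
```

```bash
python3 -m crank '[[-0.036,-0.032,0.008,0,0,0.088,0],[-0.073,-0.065,0.016,0,0,0.176,0],[-0.11,-0.097,0.024,0,0,0.264,0.2],[-0.146,-0.13,0.032,0,0,0.352,0.2],[-0.183,-0.162,0.04,0,0,0.44,0.25]]' 30
python3 -c "
from h import *
goto([425,207,170],down(2.026))"
```

```text
clock: 0.75
eef_pos: [285.9, 406.3, 210.1]
tcp_rot: [3.141, 0.0, 2.465]
contact_force: [-0.4, 0.5, 0.1]
opening: 0.751
grasp_force: 0.0
shift(m) [-0.2333 -0.0683  0.0401] rotvec [ 3.000e-04 -0.000e+00  4.387e-01] tcp [285.9 406.3 210.1]
```

```bash
python3 -m crank '[[-0.047,-0.014,0.008,0,0,0.088,0.25],[-0.093,-0.027,0.016,0,0,0.176,0.25],[-0.14,-0.041,0.024,0,0,0.264,0.25],[-0.187,-0.055,0.032,0,0,0.352,0.25],[-0.233,-0.068,0.04,0,0,0.44,0.25]]' 30
python3 - <<'E'
from h import *
f=cams.grab_frame("wrist"); cv2.imwrite("pics/w1.png",f["image"][:,:,::-1])
s=cams.grab_frame("scene"); q=cams.grab_frame("side"); cv2.imwrite("pics/s1.png",np.vstack([cv2.resize(s["image"][130:230,240:390,::-1],(600,400)),q["image"][150:250,0:600,::-1]]) )
print(tcp()[0],proj(f,[tcp()[0],[438,214,28],[438,214,0]]))
E
```

```text
clock: 1.25
eef_pos: [425.8, 207.7, 170.2]
tcp_rot: [3.141, 0.0, 2.024]
contact_force: [0.9, -0.2, 0.3]
opening: 0.751
grasp_force: 0.0
[425.99269694 207.18381643 169.87056864] [[316.24779137 295.42950244]
 [333.75619109 191.23290253]
 [332.18914785 181.78398498]]
```

View pics/w1.png

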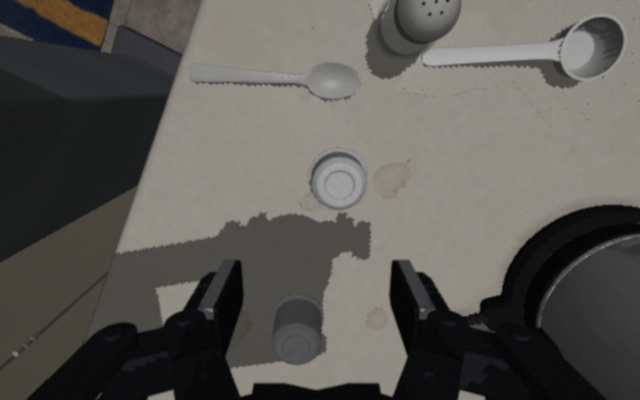

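View pics/s1.png

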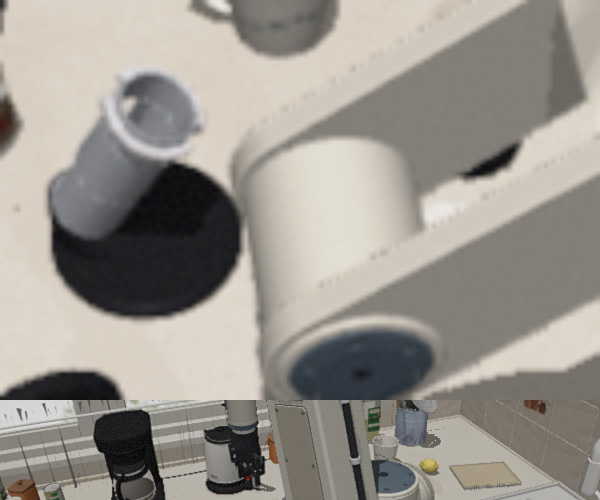

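The wrist view shows the shallow pod's top centre at about (340,184), with the deep pod behind it in shadow at (298,345). The second picture shows the tube mouth at enlarged (153,113), unobstructed.

```bash
python3 - <<'E'
from h import *
f=cams.grab_frame("wrist")
for uv,z in [((340,184),28),((338,179),2)]: print(plane(f,uv,z))
print("deep",plane(f,(296.5,347),44))
p=plane(f,(340,184),28); a=np.arctan2(p[1],p[0])
goto([p[0],p[1],60],down(a+np.pi/2))
E
```

```text
[439.68131206 220.77760897  28.        ]
[440.94511603 218.20037421   2.        ]
deep [468.85684131  80.2384951   44.        ]
shift(m) [0.0047 0.0184 0.1101] rotvec [-0.0005 -0.0002 -0.011 ] tcp [425.3 208.5 170.1]
```

```bash
python3 -m crank '[[0.002,0.018,0.04,0,0,0,0.25],[0.004,0.018,0.085,0,0,0,0.25],[0.004,0.018,0.125,0,0,0,0.25],[0.004,0.018,0.139,0,0,0,0.25],[0.004,0.018,0.139,0,0,0,0.25]]' 30
python3 -m crank '[[0,0,0,0,0,0,0.6],[0,0,0,0,0,0,0.6],[0,0,0,0,0,0,0.6],[0,0,0,0,0,0,0.6]]' 30
```

```text
clock: 1.95
eef_pos: [437.1, 221.7, 29.4]
tcp_rot: [-3.137, -0.0, 2.03]
contact_force: [-1.0, -1.1, 0.3]
opening: 0.75
grasp_force: 0.0
clock: 2.35
eef_pos: [440.1, 221.6, 32.5]
tcp_rot: [3.139, -0.0, 2.028]
contact_force: [-0.2, 1.8, 7.8]
opening: 0.498
grasp_force: 31.1
```

```bash
python3 - <<'E'
from h import *
f=cams.grab_frame("wrist"); cv2.imwrite("pics/w2.png",f["image"][:,:,::-1])
q=cams.grab_frame("scene"); g=cv2.cvtColor(q["image"],cv2.COLOR_RGB2GRAY)
# foot ellipse: dark blob hull
m=(g<60).astype(np.uint8); roi=np.zeros_like(m); roi[160:215,245:305]=1
c=max(cv2.findContours(m*roi,cv2.RETR_EXTERNAL,cv2.CHAIN_APPROX_NONE)[0],key=cv2.contourArea)
h=cv2.convexHull(c); print(cv2.boundingRect(c),cv2.fitEllipse(c),cv2.fitEllipse(h))
print(r.sense()["opening"],r.sense()["grasp_force"])
E
```

```text
(253, 171, 47, 38) ((277.63104248046875, 190.91348266601562), (34.126583099365234, 46.765445709228516), 73.30127716064453) ((276.0069580078125, 189.14761352539062), (38.81010437011719, 46.932533264160156), 85.91970825195312)
0.494832047472261 31.12109363079071
```

View pics/w2.png

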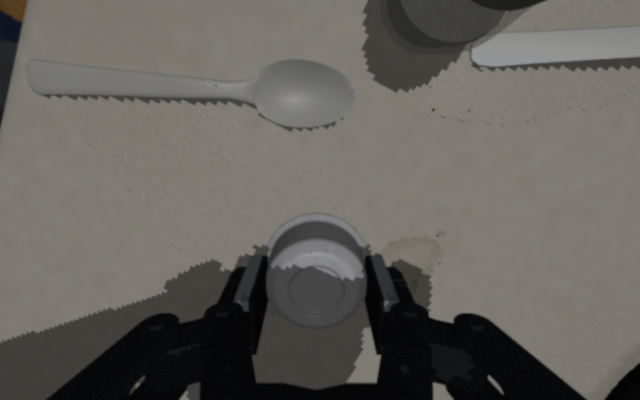

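The shallow pod is gripped (opening 42 mm, 31 N), with its top at (316,285) between the pads. Next I lift it and move to a viewing pose over the magazine.

```bash
python3 -m crank '[[0,0,-0.03,0,0,0,0.6],[0,0,-0.08,0,0,0,0.6],[0,0,-0.13,0,0,0,0.6],[0,0,-0.18,0,0,0,0.6],[0,0,-0.22,0,0,0,0.6]]' 30
python3 -c "
from h import *
goto([640,-110,340],down(np.arctan2(-110,640)+np.pi/2)); print(r.sense()['opening'])"
```

```text
clock: 2.95
eef_pos: [439.6, 221.0, 254.9]
tcp_rot: [3.138, -0.0, 2.028]
contact_force: [1.2, -0.0, -1.5]
opening: 0.498
grasp_force: 30.8
shift(m) [-0.3855  0.0341 -0.085 ] rotvec [ 0.003 -0.001  0.627] tcp [439.6 221.  254.9]
0.4978743330856757
```

```bash
python3 -m crank '[[-0.046,0.004,-0.014,0,0,0.08,0.6],[-0.092,0.008,-0.028,0,0,0.16,0.6],[-0.138,0.012,-0.042,0,0,0.24,0.6],[-0.184,0.016,-0.056,0,0,0.32,0.6],[-0.23,0.02,-0.07,0,0,0.4,0.6]]' 30
python3 -c "
from h import *
goto([640,-110,340],down(np.arctan2(-110,640)+np.pi/2)); print(r.sense()['opening'])"
```

```text
clock: 3.45
eef_pos: [559.2, 21.5, 322.6]
tcp_rot: [3.14, 0.0, 1.624]
contact_force: [1.1, 0.1, 0.4]
opening: 0.501
grasp_force: 30.8
shift(m) [-0.1357  0.0737 -0.0173] rotvec [ 1.100e-03 -1.000e-04  2.237e-01] tcp [559.2  21.5 322.6]
0.5007918578476092
```

```bash
python3 -m crank '[[-0.035,0.018,-0.004,0,0,0.06,0.6],[-0.07,0.037,-0.009,0,0,0.12,0.6],[-0.105,0.056,-0.013,0,0,0.18,0.6],[-0.136,0.074,-0.017,0,0,0.224,0.6],[-0.136,0.074,-0.017,0,0,0.224,0.6]]' 30
python3 - <<'E'
from h import *
f=cams.grab_frame("wrist"); cv2.imwrite("pics/w3.png",f["image"][:,:,::-1])
print(proj(f,[tcp()[0],[646,-88,172],[663,-92,12]]))
np.save("w3.npy",f,allow_pickle=True)
E
```

```text
clock: 3.95
eef_pos: [642.0, -111.9, 338.8]
tcp_rot: [3.139, 0.001, 1.399]
contact_force: [-0.4, 0.1, 0.1]
opening: 0.5
grasp_force: 30.8
[[312.0383001  290.38542659]
 [315.27939831 154.60604932]
 [329.15527996 130.8910879 ]]
```

View pics/w3.png

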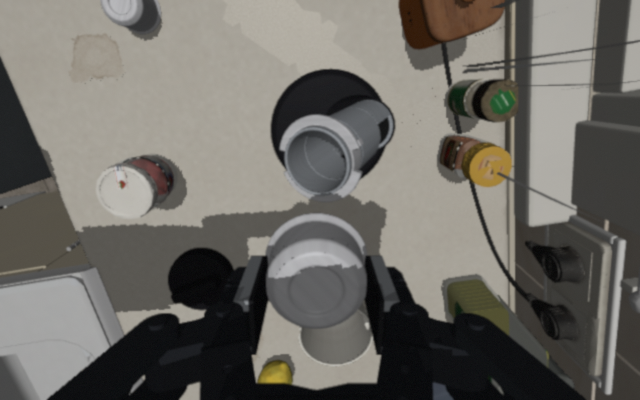

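The wrist view shows the foot ellipse centred at about (329,124), the mouth at (320,161) and the tube going back to (375,115). I'll zoom in to fit it.

```bash
python3 - <<'E'
from h import *
f=np.load("w3.npy",allow_pickle=True).item()
im=f["image"][60:210,255:405,::-1]; big=cv2.resize(im,None,fx=4,fy=4,interpolation=cv2.INTER_CUBIC)
big=cv2.convertScaleAbs(big,alpha=1.3); cv2.imwrite("pics/w3z.png",big)
E
```

```text
(no output)
```

View pics/w3z.png

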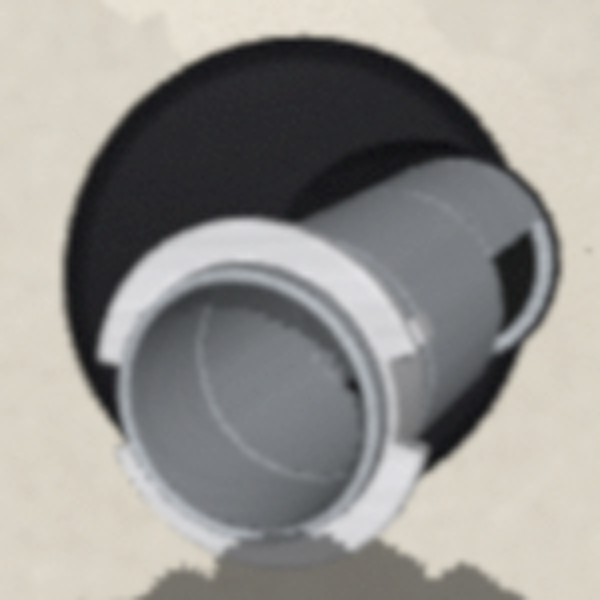

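The zoom shows the rim ellipse centred at about zoom (253,402). The ledge has two notches, the left at (108,405) and the right at (418,400). The tube's far end is centred near (465,256).

```bash
python3 - <<'E'
from h import *
f=np.load("w3.npy",allow_pickle=True).item()
z=lambda a:(255+a[0]/4-.4,60+a[1]/4-.4)
M=plane(f,z((253,402)),172); E_=plane(f,z((465,256)),33)
e=cv2.fitEllipse(np.array([(65,260),(80,180),(130,100),(200,55),(290,36),(380,50),(450,95),(505,155),(90,390),(65,300),(430,475),(480,425)],np.float32)); F=plane(f,z(e[0]),9)
print("M",M,"end",E_,"dist",np.linalg.norm((E_-M)[:2]),"yaw",np.degrees(np.arctan2(*(E_-M)[1::-1])),"foot",e[0],F,"F-M",(F-M)[:2],np.degrees(np.arctan2(*(F-M)[1::-1])))
# upper silhouette tangent
for y in (-30,-15,0,15,30): pass
# ray of notch edges on the ledge plane
def frame(M,yaw):
    t=np.radians(25); R=Ro.from_euler("z",yaw)*Ro.from_euler("y",-t); return R
yaw=np.arctan2(*(E_-M)[1::-1]); R=frame(M,yaw); zt=R.apply([0,0,1]); L=M-6*zt
for p in [(100,362),(122,448),(405,355),(424,450),(98,330),(245,217),(395,310)]:
    o,d=ray(f,z(p)); q=o+d*((L-o)@zt)/(d@zt); l=R.inv().apply(q-L); print(p,l.round(1),np.hypot(*l[:2]).round(1),np.degrees(np.arctan2(l[1],l[0])).round(1))
print(f["fx"])
E
```

```text
M [647.30738901 -92.88094851 172.        ] end [712.61071252 -89.31296063  33.        ] dist 65.40072322836204 yaw 3.127368961229022 foot (297.9021301269531, 274.080810546875) [663.49813293 -88.98759702   9.        ] F-M [16.19074392  3.89335149] 13.521070157176126
(100, 362) [-37.7  11.9  -0. ] 39.5 162.5
(122, 448) [-37.9  -8.    0. ] 38.7 -168.1
(405, 355) [32.4  4.1  0. ] 32.6 7.3
(424, 450) [ 32.4 -15.8   0. ] 36.1 -25.9
(98, 330) [-36.1  18.8   0. ] 40.7 152.4
(245, 217) [ 4.6 36.3 -0. ] 36.6 82.8
(395, 310) [32.1 13.3  0. ] 34.7 22.5
355.6696604817658
```

```bash
cat >> h.py <<'E'
M=np.array([645.8,-93,172]); YAW=np.radians(4)
RT=Ro.from_euler("z",YAW)*Ro.from_euler("y",-np.radians(25)); ZT=RT.apply([0,0,1])
FL=Ro.from_matrix([[0,1,0],[1,0,0],[0,0,-1.]])
def tool(off,turn=0): # off in tube frame (mm), turn about tube z (rad)
    goto(M+RT.apply(off),RT*Ro.from_euler("z",turn)*FL)
def loc(): 
    p,R=tcp(); print("in tube frame",RT.inv().apply(p-M).round(1),"rot err",np.degrees((RT*FL).inv()*R).as_rotvec().round(3) if 0 else np.degrees(((RT*FL).inv()*R).as_rotvec()).round(1))
E
python3 -c "
from h import *
tool([0,0,70])"
```

```text
shift(m) [ 0.0105 -0.0267  0.1029] rotvec [-0.4339  0.0524 -0.2355] tcp [ 640.8 -109.9  338.3]
```

```bash
python3 -m crank '[[0.003,-0.007,0.025,-0.108,0.013,-0.059,0.6],[0.006,-0.014,0.05,-0.217,0.026,-0.118,0.6],[0.009,-0.021,0.076,-0.325,0.039,-0.177,0.6],[0.0105,-0.027,0.103,-0.434,0.0524,-0.2355,0.6],[0.0105,-0.027,0.103,-0.434,0.0524,-0.2355,0.6]]' 30
python3 - <<'E'
from h import *
loc(); f=cams.grab_frame("wrist")
big=cv2.resize(f["image"][100:350,190:440,::-1],(600,600),interpolation=cv2.INTER_CUBIC); cv2.imwrite("pics/w4.png",cv2.convertScaleAbs(big,alpha=1.3))
a=[RT.apply([0,0,0])+M,tcp()[0]]; print(((proj(f,a)-[190,100])*2.4).round()); tool([0,0,26])
E
```

```text
clock: 4.5
eef_pos: [607.0, -91.0, 228.6]
tcp_rot: [2.716, -0.003, 1.645]
contact_force: [-1.9, 0.8, -0.9]
opening: 0.499
grasp_force: 30.8
in tube frame [-11.    4.7  67.6] rot err [ 0.6  0.3 -0.2]
[[351. 328.]
 [336. 480.]]
shift(m) [-0.0038  0.006   0.0435] rotvec [-0.008  -0.0038  0.0003] tcp [611.1 -91.8 232.6]
```

View pics/w4.png

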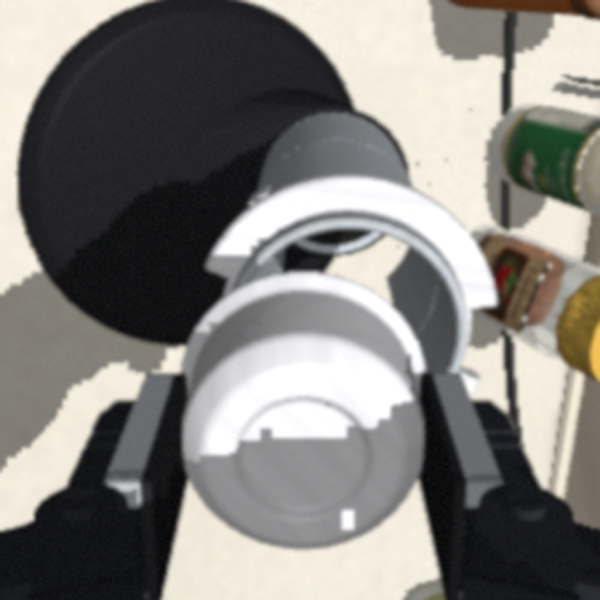

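The pod is about 11 mm short of the mouth axis in this frame because the arm was still settling. The mouth estimate projects correctly at (351,328).

```bash
python3 -m crank '[[0,0,0,0,0,0,0.6],[0,0,0,0,0,0,0.6],[0,0,0,0,0,0,0.6]]' 30
python3 -c "
from h import *
loc();tool([0,0,26])"
```

```text
clock: 4.85
eef_pos: [617.6, -93.3, 237.4]
tcp_rot: [2.703, 0.0, 1.643]
contact_force: [-0.1, -0.0, 0.2]
opening: 0.501
grasp_force: 30.8
in tube frame [ 2.1  1.7 71.1] rot err [-0.1  0.  -0.1]
shift(m) [-0.0017 -0.0022  0.0451] rotvec [ 0.0021 -0.0009  0.0025] tcp [617.6 -93.3 237.4]
```

```bash
python3 -m crank '[[-0.0017,-0.0022,0.012,0,0,0,0.6],[-0.0017,-0.0022,0.024,0,0,0,0.6],[-0.0017,-0.0022,0.036,0,0,0,0.6],[-0.0017,-0.0022,0.045,0,0,0,0.6],[-0.0017,-0.0022,0.045,0,0,0,0.6]]' 30
python3 -m crank '[[0,0,0,0,0,0,0.6],[0,0,0,0,0,0,0.6]]' 30
python3 - <<'E'
from h import *
loc(); f=cams.grab_frame("wrist")
big=cv2.resize(f["image"][100:350,190:440,::-1],(600,600),interpolation=cv2.INTER_CUBIC); cv2.imwrite("pics/w5.png",cv2.convertScaleAbs(big,alpha=1.3))
E
```

```text
clock: 5.35
eef_pos: [633.0, -93.6, 192.0]
tcp_rot: [2.707, -0.001, 1.643]
contact_force: [1.5, 0.5, -0.2]
opening: 0.494
grasp_force: 30.9
clock: 5.55
eef_pos: [632.4, -93.7, 193.6]
tcp_rot: [2.706, -0.0, 1.643]
contact_force: [0.0, -0.6, -0.3]
opening: 0.503
grasp_force: 31.0
in tube frame [-3.1  0.2 25.2] rot err [ 0.   0.1 -0.1]
```

View pics/w5.png

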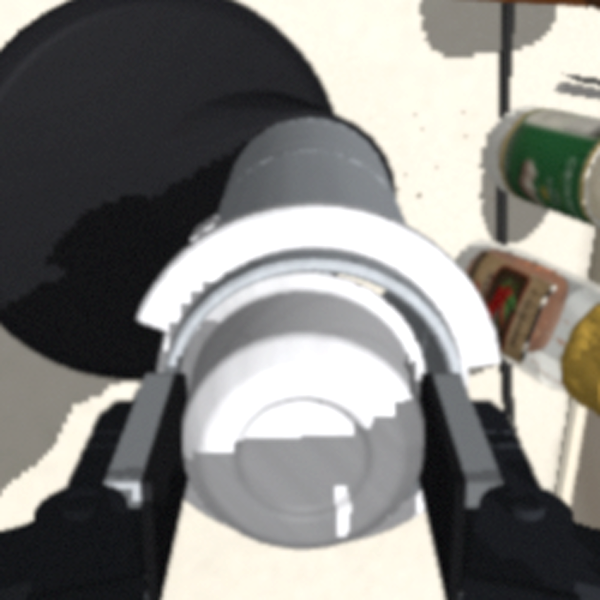

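The flange is inside the rim, with the pod edges at (187..425) and the bore at (180..455). Releasing.

```bash
python3 -m crank '[[0,0.002,0,0,0,0,0.6],[0,0.002,0,0,0,0,0.3],[0,0.002,0,0,0,0,0.25],[0,0.002,0,0,0,0,0.25],[0,0.002,0,0,0,0,0.25]]' 30
python3 -m crank '[[0,0,-0.02,0,0,0,0.25],[0,0,-0.05,0,0,0,0.25],[0,0,-0.09,0,0,0,0.25],[0,0,-0.13,0,0,0,0.25],[0,0,-0.13,0,0,0,0.25]]' 30
python3 - <<'E'
from h import *
loc(); f=cams.grab_frame("wrist")
big=cv2.resize(f["image"][60:310,190:440,::-1],(600,600),interpolation=cv2.INTER_CUBIC); cv2.imwrite("pics/w6.png",cv2.convertScaleAbs(big,alpha=1.3))
np.save("w6.npy",f,allow_pickle=True)
g=cv2.cvtColor(f["image"],cv2.COLOR_RGB2GRAY)
print("mouth px",proj(f,[M])); uv=proj(f,[M-143*ZT,M-136*ZT+0, M-100*ZT]).round(0); print(uv)
p=np.array([469.5,76]); a=np.arctan2(p[1],p[0]); goto([*p,200],down(a+np.pi/2))
E
```

```text
clock: 6.1
eef_pos: [634.4, -93.6, 194.4]
tcp_rot: [2.705, -0.0, 1.643]
contact_force: [0.6, -0.1, 0.3]
opening: 0.747
grasp_force: 0.0
clock: 6.6
eef_pos: [580.5, -98.2, 317.9]
tcp_rot: [2.698, 0.002, 1.643]
contact_force: [-0.5, 0.3, -0.4]
opening: 0.749
grasp_force: 0.0
in tube frame [  2.3  -0.7 159.9] rot err [-0.4 -0.1 -0.2]
mouth px [[311.95999811 184.36171038]]
[[312. 152.]
 [312. 153.]
 [312. 160.]]
shift(m) [ 0.1817 -0.1378  0.0622] rotvec [ 0.4409  0.021  -0.0868] tcp [580.3 -98.  315.4]
```

View pics/w6.png

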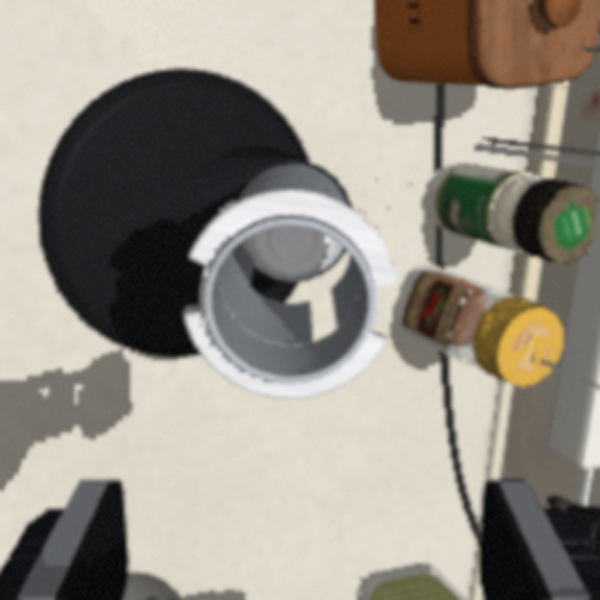

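The shallow pod lies at the bottom of the tube, its top visible at zoom (290,240). The notches are seen at (195,285) and (382,310), which puts the notch line about 7° clockwise of the tube's x axis. That used up my picture allowance, so from here I measure numerically. Next is the deep pod.

```bash
python3 -m crank '[[0.036,-0.028,0.012,0.088,0.004,-0.017,0.25],[0.073,-0.055,0.025,0.176,0.008,-0.035,0.25],[0.109,-0.083,0.037,0.265,0.012,-0.052,0.25],[0.145,-0.11,0.05,0.353,0.017,-0.069,0.25],[0.182,-0.138,0.062,0.441,0.021,-0.087,0.25]]' 30
python3 -m crank '[[0,0,0,0,0,0,0.25],[0,0,0,0,0,0,0.25],[0,0,0,0,0,0,0.25]]' 30
python3 - <<'E'
from h import *
f=cams.grab_frame("wrist"); c=proj(f,[[469,78,44],[469,78,0]]); print(c)
x,y=c.mean(0).astype(int); im=f["image"]; 
lab=cv2.cvtColor(im,cv2.COLOR_RGB2LAB).astype(int); x0,y0=x-70,y-60
s=lab[y0:y0+120,x0:x0+140]; m=(abs(s[...,2]-128)<4).astype(np.uint8)  # grey, unlike cream worktop
print("b worktop",np.median(lab[...,2]),"b centre",s[60,70])
m=cv2.morphologyEx(m,cv2.MORPH_OPEN,np.ones((3,3)))
for k in cv2.findContours(m,cv2.RETR_EXTERNAL,cv2.CHAIN_APPROX_NONE)[0]:
    if cv2.contourArea(k)>300: b=cv2.boundingRect(k); print((b[0]+x0,b[1]+y0,b[2],b[3]),cv2.contourArea(k),[ (v+np.array([x0,y0])).round(1) for v in [np.array(cv2.fitEllipse(k)[0])]])
E
```

```text
clock: 7.15
eef_pos: [466.7, 78.0, 196.1]
tcp_rot: [-3.132, -0.002, 1.733]
contact_force: [0.4, 0.5, 0.6]
opening: 0.752
grasp_force: 0.0
clock: 7.45
eef_pos: [468.3, 76.4, 197.6]
tcp_rot: [-3.137, -0.002, 1.732]
contact_force: [-0.1, -0.4, 0.2]
opening: 0.752
grasp_force: 0.0
[[318.08599417 186.11395868]
 [318.02679462 173.16034705]]
b worktop 133.0 b centre [161 129 127]
(np.int64(248), np.int64(211), 137, 28) 2226.5 [array([317.4, 227.8])]
(np.int64(291), np.int64(145), 55, 64) 2748.5 [array([318.3, 176.3])]
```

```bash
python3 -m crank '[[0.0015,0.001,0.045,0,0,0,0.25],[0.0015,0.001,0.09,0,0,0,0.25],[0.0015,0.001,0.13,0,0,0,0.25],[0.0015,0.001,0.153,0,0,0,0.25],[0.0015,0.001,0.153,0,0,0,0.25]]' 30
python3 -m crank '[[0,0,0,0,0,0,0.6],[0,0,0,0,0,0,0.6],[0,0,0,0,0,0,0.6],[0,0,0,0,0,0,0.6]]' 30
python3 -m crank '[[0,0,-0.03,0,0,0,0.6],[0,0,-0.08,0,0,0,0.6],[0,0,-0.13,0,0,0,0.6],[0,0,-0.18,0,0,0,0.6],[0,0,-0.23,0,0,0,0.6]]' 30
python3 - <<'E'
from h import *
tool([0,0,105])
E
```

```text
clock: 8.0
eef_pos: [466.4, 77.4, 42.7]
tcp_rot: [-3.133, -0.002, 1.73]
contact_force: [0.7, -0.6, 0.2]
opening: 0.748
grasp_force: 0.0
clock: 8.4
eef_pos: [469.1, 78.7, 46.3]
tcp_rot: [-3.14, -0.002, 1.732]
contact_force: [-0.3, -1.9, 9.9]
opening: 0.499
grasp_force: 31.2
clock: 8.9
eef_pos: [468.5, 78.3, 277.8]
tcp_rot: [-3.138, -0.002, 1.732]
contact_force: [0.7, -0.0, -0.5]
opening: 0.499
grasp_force: 30.9
shift(m) [-0.1935  0.1033  0.0099] rotvec [-0.4396 -0.0219  0.0896] tcp [468.5  78.3 277.8]
```

```bash
python3 -m crank '[[-0.039,0.021,0.002,-0.088,-0.004,0.018,0.6],[-0.077,0.041,0.004,-0.176,-0.009,0.036,0.6],[-0.116,0.062,0.006,-0.264,-0.013,0.054,0.6],[-0.155,0.083,0.008,-0.352,-0.017,0.072,0.6],[-0.1935,0.1033,0.0099,-0.44,-0.022,0.09,0.6]]' 30
python3 -m crank '[[0,0,0,0,0,0,0.6],[0,0,0,0,0,0,0.6],[0,0,0,0,0,0,0.6],[0,0,0,0,0,0,0.6]]' 30
python3 - <<'E'
from h import *
loc();tool([-1,0,39])
E
```

```text
clock: 9.4
eef_pos: [602.9, -97.8, 265.5]
tcp_rot: [2.701, 0.002, 1.639]
contact_force: [0.6, 2.0, -0.7]
opening: 0.497
grasp_force: 30.9
clock: 9.8
eef_pos: [601.8, -95.0, 264.5]
tcp_rot: [2.706, 0.0, 1.642]
contact_force: [-0.3, 0.3, 0.4]
opening: 0.498
grasp_force: 30.9
in tube frame [ -0.8   1.1 102.4] rot err [ 0.1  0.  -0.1]
shift(m) [-0.0011 -0.0001  0.0634] rotvec [-0.0012 -0.0002  0.001 ] tcp [601.8 -95.  264.5]
```

```bash
python3 -m crank '[[-0.001,0,0.02,0,0,0,0.6],[-0.001,0,0.035,0,0,0,0.6],[-0.001,0,0.045,0,0,0,0.6],[-0.001,0,0.05,0,0,0,0.6],[-0.001,0,0.05,0,0,0,0.6]]' 30
python3 -m crank '[[0,0,0.005,0,0,0,0.6],[0,0,0.01,0,0,0,0.6],[0,0,0.014,0,0,0,0.6],[0,0,0.014,0,0,0,0.6],[0,0,0.014,0,0,0,0.6]]' 30
python3 -c "
from h import *
loc()"
```

```text
clock: 10.3
eef_pos: [622.9, -95.2, 217.7]
tcp_rot: [2.708, -0.0, 1.641]
contact_force: [0.2, 0.2, -0.7]
opening: 0.504
grasp_force: 30.9
clock: 10.8
eef_pos: [628.9, -95.2, 205.9]
tcp_rot: [2.707, 0.0, 1.64]
contact_force: [-0.3, -0.4, 0.0]
opening: 0.503
grasp_force: 30.9
in tube frame [-1.1 -1.1 37.9] rot err [ 0.1 -0.   0. ]
```

```bash
python3 -m crank '[[0,0,0,0,0,0,0.3],[0,0,0,0,0,0,0.25],[0,0,0,0,0,0,0.25],[0,0,0,0,0,0,0.25]]' 30
python3 -m crank '[[0,0,-0.02,0,0,0,0.25],[0,0,-0.05,0,0,0,0.25],[0,0,-0.09,0,0,0,0.25],[0,0,-0.12,0,0,0,0.25],[0,0,-0.12,0,0,0,0.25]]' 30
python3 - <<'E'
from h import *
loc(); f=cams.grab_frame("wrist"); a=np.load("w6.npy",allow_pickle=True).item()
P=[M+RT.apply([0,0,z]) for z in (0,-40,-60,-78,-100,-122,-140)]
for nm,F in (("before",a),("after",f)):
    g=cv2.cvtColor(F["image"],cv2.COLOR_RGB2GRAY); uv=proj(F,P).astype(int); x,y=uv[0]
    print(nm,uv[[0,3,5]].tolist()); print(g[y-44:y+36:4,x-36:x+40:4])
s=cams.grab_frame("scene"); np.save("s6.npy",s,allow_pickle=True)
E
```

```text
clock: 11.2
eef_pos: [629.0, -95.2, 206.1]
tcp_rot: [2.706, 0.0, 1.64]
contact_force: [-0.7, 0.0, 0.2]
opening: 0.749
grasp_force: 0.0
clock: 11.7
eef_pos: [579.2, -99.2, 319.5]
tcp_rot: [2.7, 0.002, 1.64]
contact_force: [-0.4, -0.0, -0.0]
opening: 0.751
grasp_force: 0.0
in tube frame [  1.8  -1.5 161.9] rot err [-0.3 -0.1 -0. ]
before [[311, 184], [312, 163], [312, 155]]
[[ 27  26  26  16  47  73 115 150 165 174 169 154 118  91  79 148 167 169
  169]
 [ 25  16  26  91 158 180 181 180 180 178 177 178 179 177 148  85 169 167
  169]
 [ 13  16 137 182 183 182 183 178 175 174 178 181 182 182 181 176 154 166
  169]
 [ 17 148 184 186 186 147 112 131 137 141 139 128 121 170 181 182 181 159
  169]
 [129 184 185 177 110 135 110  98 101 102 103 101 114 138 134 185 186 185
  170]
 [182 182 138 125  98  89 103 102 102 103 102 103 102 163 135 127 185 185
  184]
 [181 146 122  72  57  85 101  97 103 103 103 100 102 154 131 132 134 184
  185]
 [170 105 107  78  54  67  93 102 101 104 102 101 103 145 122 118 134 169
  181]
 [112 131  83  88  62  40  68  88 100 103 100  92  90 127 167  63  66 142
  1
[... 1859 characters left out ...]
  58  70 108 143 166 168 126  56  54  54 130
  167]
 [130  82  89  91  91  92  88  62  62  68  62 154 170 142  56  57  52 133
  168]
 [118  88  87  93  90  90  89  85  63  62  63 144 167 161  58  55  54 146
  167]
 [112 115  87  89  95  90  90  87  71  62  63 136 169 163  60  56  72 155
  167]
 [158 137  89  88  89  97  91  86  83  73  63 130 145  64  57  56 126 177
  149]
 [178 128 129  90  89  87  86  86  90  87  76  61  62  58  57  93 170 188
  178]
 [168 177 123 126  89  89  85  84  81  78  73  66  60  58  86 156 186 185
  167]
 [164 172 180 128 141  96  88  85  82  78  73  67  66 118 164 184 183 166
  168]
 [168 168 167 178 173 131 141 130 108 104 113 133 148 179 182 178 167 169
  168]]
```

```bash
python3 - <<'E'
from h import *
goto([451,-271,230],down(np.arctan2(-271,451)+np.pi/2))
f=np.load("s6.npy",allow_pickle=True).item(); g=cv2.cvtColor(f["image"],cv2.COLOR_RGB2GRAY)
m=(g<50).astype(np.uint8); roi=np.zeros_like(m); roi[140:180,335:380]=1
c=max(cv2.findContours(m*roi,cv2.RETR_EXTERNAL,cv2.CHAIN_APPROX_NONE)[0],key=cv2.contourArea); print(cv2.boundingRect(c),cv2.fitEllipse(c),plane(f,cv2.fitEllipse(c)[0],24))
E
```

```text
shift(m) [-0.1629 -0.1623  0.0187] rotvec [ 0.4233 -0.1326  0.6004] tcp [578.6 -98.8 315.5]
(343, 149, 28, 25) ((356.1887512207031, 161.20970153808594), (24.30495834350586, 26.86371421813965), 94.5955581665039) [ 450.27058079 -259.3921282    24.        ]
```

```bash
python3 -m crank '[[-0.027,-0.027,0.003,0.07,-0.022,0.1,0.2],[-0.054,-0.054,0.006,0.141,-0.044,0.2,0.2],[-0.081,-0.081,0.009,0.212,-0.066,0.3,0.2],[-0.109,-0.108,0.012,0.282,-0.088,0.4,0.1],[-0.136,-0.135,0.016,0.353,-0.11,0.5,0]]' 30
python3 -c "
from h import *
goto([451,-265,230],down(np.arctan2(-271,451)+np.pi/2))"
```

```text
clock: 12.3
eef_pos: [471.4, -243.0, 241.5]
tcp_rot: [3.077, -0.018, 1.127]
contact_force: [0.2, -0.5, 0.2]
opening: 1.0
grasp_force: 0.0
shift(m) [-0.0288 -0.0097  0.0104] rotvec [ 0.064  -0.0211  0.0971] tcp [ 471.4 -243.   241.5]
```

```bash
python3 -m crank '[[-0.015,-0.005,0.005,0.032,-0.01,0.048,0],[-0.029,-0.01,0.01,0.064,-0.021,0.097,0],[-0.029,-0.01,0.01,0.064,-0.021,0.097,0],[-0.029,-0.01,0.01,0.064,-0.021,0.097,0],[-0.029,-0.01,0.01,0.064,-0.021,0.097,0]]' 30
python3 - <<'E'
from h import *
f=cams.grab_frame("wrist"); np.save("w8.npy",f,allow_pickle=True); print(r.sense()["eef_pos"],r.sense()["tcp_rot"],r.sense()["qpos"].round(2))
g=cv2.cvtColor(f["image"],cv2.COLOR_RGB2GRAY); c=proj(f,[[450,-262,26]])[0].astype(int); print(c)
x,y=c; print(g[y-60:y+64:5,x-64:x+68:5])
E
```

```text
clock: 12.8
eef_pos: [452.2, -263.9, 231.9]
tcp_rot: [3.137, -0.002, 1.035]
contact_force: [0.1, -0.6, 0.5]
opening: 1.0
grasp_force: 0.0
[ 452.18796026 -263.87210273  232.12378465] [ 3.13649066e+00 -1.42457158e-03  1.03492831e+00] [-0.53  0.21  1.87  0.    1.05  0.  ]
[311 172]
[[146 145 143 144 145 143 144 146 145 144 143 144 144 142 141 142 142 143
  144 142 142 140 142 144 145 143 145]
 [144 144 144 144 144 144 143 146 145 144 146 143 142 142 140 142 143 143
  145 146 143 142 143 143 144 143 144]
 [143 143 144 144 143 141 143 146 144 145 143 141 145 144 142 143 143 143
  144 144 142 143 143 144 144 145 144]
 [143 144 143 143 145 144 146 145 145 142 136  99  47  24  28  33  98 139
  143 142 142 143 144 143 143 143 143]
 [143 145 144 145 146 145 144 144 145  73  15  23  24  25  25  22  22  14
   55 141 142 142 144 144 144 143 142]
 [144 144 144 145 145 145 144 135  25  25  25  24  23  23  25  25  24  23
   21  15 139 144 145 146 145 144 143]
 [144 144 145 143 142 144 137  26  23  23  26  24  25  23  22  26  23  23
   21  22  15 138 143 145 142 142 144]
 [144 143 144 142 144 144  58
[... 1305 characters left out ...]
  76  77  77  76  75]
 [146 145 145 144 144 143 142 140  16   6   7  11   8   8  10   9   9  10
   11  10  74  78  76  77  77  76  76]
 [145 144 145 144 142 140 123 102  78  41   6   8  10   7   4   7   9   9
   38  77  78  77  77  74  76  77  77]
 [ 98  83  80  77  78  77  77  78  76  77  75  62  31  22  18  37  59  77
   78  78  78  78  77  73  71  72  71]
 [ 76  76  76  76  76  78  76  79  77  77  76  78  77  76  77  77  77  77
   76  77  76  75  72  71  70  68  70]
 [ 77  77  76  76  79  78  77  76  76  76  77  77  78  76  78  77  78  78
   78  74  73  71  70  71  73  72  72]
 [ 78  77  77  77  77  77  77  78  77  76  77  77  77  77  78  77  79  77
   74  72  71  73  73  72  73  73  73]]
```

```bash
python3 - <<'E'
from h import *
f=np.load("w8.npy",allow_pickle=True).item(); g=cv2.cvtColor(f["image"],cv2.COLOR_RGB2GRAY)
m=(g<45).astype(np.uint8); roi=np.zeros_like(m); roi[100:235,245:380]=1
c=max(cv2.findContours(m*roi,cv2.RETR_EXTERNAL,cv2.CHAIN_APPROX_NONE)[0],key=cv2.contourArea); e=cv2.fitEllipse(c); print(cv2.boundingRect(c),e); 
C=plane(f,e[0],24); print("C",C)
# bar edges -> Hough-like: structure tensor in world-rectified patch at z=51
Rw=Ro.from_euler("xyz",f["orientation"])
xs=np.arange(-33,33.1,.25); X,Y=np.meshgrid(xs,xs); P=np.c_[C[0]+X.ravel(),C[1]+Y.ravel(),np.full(X.size,51.)]
uv=proj(f,P).astype(np.float32); q=cv2.remap(g,uv[:,0].reshape(X.shape),uv[:,1].reshape(X.shape),cv2.INTER_LINEAR).astype(np.float32)
q=cv2.GaussianBlur(q,(0,0),5); gx,gy=cv2.Sobel(q,5,1,0),cv2.Sobel(q,5,0,1); w=(X**2+Y**2<28**2)&(q<40)
J=[[(gx*gx)[w].sum(),(gx*gy)[w].sum()],[(gx*gy)[w].sum(),(gy*gy)[w].sum()]]; v,V=np.linalg.eigh(J); d=V[:,0]; a=np.degrees(np.arctan2(d[1],d[0])); print("bar angle",a,"coh",v)
n=np.array([-d[1],d[0]]); s=(X*n[0]+Y*n[1]); t=X*d[0]+Y*d[1]
print("across",n.round(2)); 
for k in range(-22,23,2): k_=(abs(s-k)<1)&(abs(t)<22); print(k,q[k_].mean().round(1),end="; ")
print()
for k in range(-40,41,4): k_=(abs(t-k)<2)&(abs(s)<4); print(k,q[k_].mean().round(1) if k_.any() else "",end="; ")
E
```

```text
(270, 127, 91, 92) ((314.6860046386719, 172.31246948242188), (89.58553314208984, 90.79309844970703), 177.68960571289062)
C [ 452.11092498 -264.04144023   24.        ]
bar angle -171.23146 coh [ 25807.344 329497.7  ]
across [ 0.15 -0.99]
-22 22.0; -20 21.7; -18 21.5; -16 21.3; -14 21.1; -12 19.9; -10 15.2; -8 10.4; -6 12.3; -4 18.4; -2 22.8; 0 23.4; 2 21.7; 4 19.1; 6 15.9; 8 14.3; 10 16.4; 12 18.4; 14 18.8; 16 18.7; 18 18.2; 20 17.2; 22 16.5; 
-40 ; -36 ; -32 13.9; -28 18.3; -24 22.4; -20 22.7; -16 22.9; -12 22.8; -8 22.7; -4 22.3; 0 22.2; 4 22.0; 8 21.6; 12 21.2; 16 20.8; 20 20.3; 24 19.9; 28 19.0; 32 16.3; 36 ; 40 ;
```

The cap centre is at (452,-264), with the bar at 8.8° in the world frame.

```bash
python3 -m crank '[[0,0,0.02,0,0,0.146,0],[0,0,0.04,0,0,0.29,0],[0,0,0.06,0,0,0.435,0],[0,0,0.08,0,0,0.58,0],[0,0,0.09,0,0,0.725,0]]' 80
python3 -c "
from h import *
goto([452.1,-264,49.5],down(np.radians(8.8)))"
```

```text
clock: 13.35
eef_pos: [452.0, -263.7, 141.0]
tcp_rot: [3.14, -0.003, 0.304]
contact_force: [0.6, -0.3, -0.2]
opening: 1.002
grasp_force: 0.0
shift(m) [-0.0003  0.0002  0.0915] rotvec [ 0.0017 -0.0036  0.1503] tcp [ 452.  -263.7  141. ]
```

```bash
python3 -m crank '[[0,0,0.03,0,-0.002,0.08,0],[0,0,0.06,0,-0.003,0.15,0],[0,0,0.08,0,-0.003,0.15,0],[0,0,0.0915,0,-0.003,0.15,0],[0,0,0.0915,0,-0.003,0.15,0]]' 80
python3 -m crank '[[0,0,0,0,0,0,0.4],[0,0,0,0,0,0,0.7],[0,0,0,0,0,0,0.9],[0,0,0,0,0,0,0.9],[0,0,0,0,0,0,0.9]]' 80
python3 -m crank '[[0,0,0,0,0,0,0.9],[0,0,0,0,0,0,0.9],[0,0,0,0,0,0,0.9]]' 80
python3 -c "
from h import *
print(tcp()[0],r.sense()['tcp_rot'])"
```

```text
clock: 13.85
eef_pos: [452.2, -264.0, 49.7]
tcp_rot: [3.14, 0.0, 0.16]
contact_force: [0.6, -0.3, -0.4]
opening: 0.998
grasp_force: 0.0
clock: 14.35
eef_pos: [453.0, -265.0, 51.3]
tcp_rot: [3.138, -0.002, 0.158]
contact_force: [-0.1, 0.5, 7.7]
opening: 0.169
grasp_force: 78.0
clock: 14.65
eef_pos: [453.0, -265.0, 51.3]
tcp_rot: [3.139, -0.002, 0.158]
contact_force: [-1.4, 0.4, 6.5]
opening: 0.167
grasp_force: 78.5
[ 452.99431682 -265.00981406   51.33390407] [ 3.13867509e+00 -1.90883051e-03  1.58304753e-01]
```

```bash
python3 -m crank '[[0,0,-0.02,0,0,0,0.9],[0,0,-0.06,0,0,0,0.9],[0,0,-0.11,0,0,0,0.9],[0,0,-0.16,0,0,0,0.9],[0,0,-0.2,0,0,0,0.9]]' 80
python3 -c "
from h import *
print(r.sense()['opening']);tool([0,0,110],np.radians(-75))"
```

```text
clock: 15.15
eef_pos: [452.4, -264.4, 253.6]
tcp_rot: [3.138, -0.003, 0.158]
contact_force: [0.6, -0.6, -1.3]
opening: 0.167
grasp_force: 78.6
0.1671646106263009
shift(m) [ 0.1717 -0.1428 -0.0181] rotvec [-0.0724  0.4278 -0.1698] tcp [ 452.4 -264.4  253.6]
```

```bash
python3 -m crank '[[0.034,-0.029,-0.004,-0.0145,0.0856,-0.034,0.9],[0.069,-0.057,-0.007,-0.029,0.171,-0.068,0.9],[0.103,-0.086,-0.011,-0.0435,0.257,-0.102,0.9],[0.137,-0.114,-0.0145,-0.058,0.342,-0.136,0.9],[0.1717,-0.1428,-0.0181,-0.0724,0.4278,-0.1698,0.9]]' 80
python3 -m crank '[[0,0,0,0,0,0,0.9],[0,0,0,0,0,0,0.9],[0,0,0,0,0,0,0.9],[0,0,0,0,0,0,0.9]]' 80
python3 - <<'E'
from h import *
loc(); print(r.sense()['qpos'].round(2)); tool([0,0,60],np.radians(-75))
f=cams.grab_frame("wrist"); np.save("w9.npy",f,allow_pickle=True)
g=cv2.cvtColor(f["image"],cv2.COLOR_RGB2GRAY); print("mouth px",proj(f,[M])); print(g[60:330:10,180:460:10])
E
```

```text
clock: 15.65
eef_pos: [599.9, -94.8, 269.2]
tcp_rot: [3.022, -0.423, 0.358]
contact_force: [0.9, -0.4, -2.1]
opening: 0.171
grasp_force: 78.6
clock: 16.05
eef_pos: [599.0, -97.1, 268.6]
tcp_rot: [3.023, -0.419, 0.355]
contact_force: [-0.8, 0.4, -1.3]
opening: 0.166
grasp_force: 78.6
in tube frame [ -1.8  -0.8 107.4] rot err [ 0.1 -0.1 75.1]
[-0.23  0.13  1.96  0.21  0.65  0.87]
shift(m) [ 0.002  -0.0003  0.0474] rotvec [-0.0011  0.0022 -0.0014] tcp [599.  -97.1 268.6]
mouth px [[315.03151929 203.49210597]]
[[167 167 170 138  38  40  38  31  27  35  67  92 149 171 161  28  93  82
  120 169 169  65 140 131 152 138 152 156]
 [165 168 167 168  44  39  38  38  38  36  90  39  40 152 135  28  27  29
   91 153 143  60 126 139 139 140 166 160]
 [167 166 168 165  46  40  38  39  37  35  93  92 172 172 169  53  23  62
   91  99  66  74  66  49  48 168 169 167]
 [168 166 167 167 170 139  39  38  38  35  93  93 168 170 170 169 168 112
  109  51  46  45  81 104 166 167 170 169]
 [168 168 167 169 169 170 170 169 171 140 110 169 169 171 171 172 171 170
  173  40  20  18  46  91 169 169 158 100]
 [1
[... 1871 characters left out ...]
169 171 171 169 170  22  20  20  22  20  35  88  18  20  23  16  87  80
   20  21  22  18  21 162 165 166 168 168]
 [171 170 169 170 171  22  21  23  20  19  79  88  10  24  20  17  74  87
   22  16  23  20  21 166 167 167 170 169]
 [169 171 169 172 172  42  22  21  13  19  88  83  10  21  20  18  45  88
   20  20  21  19  14 163 169 169 167 167]
 [170 169 169 173 171 170  21  14  20  20  29 118   9  20  22  16  50  50
   19  20  13  13  78 169 168 168 168 166]
 [168 168 122  18  40 170 115  15  19  33  19  13  10  21  20  17  29  20
   32  21  20  21 167  71  18  77 168 169]
 [167  19  26  26  20  11  20  21  20  20  20   7  11  11  22  15  27  20
   17  20  21  19  15  21  25  24  19 156]]
```

```bash
python3 -m crank '[[0.0025,0,0.015,0,0,0,0.9],[0.0025,0,0.03,0,0,0,0.9],[0.0025,0,0.04,0,0,0,0.9],[0.0025,0,0.047,0,0,0,0.9],[0.0025,0,0.047,0,0,0,0.9]]' 80
python3 -m crank '[[0,0,0.003,0,0,0,0.9],[0,0,0.006,0,0,0,0.9],[0,0,0.009,0,0,0,0.9],[0,0,0.009,0,0,0,0.9],[0,0,0.009,0,0,0,0.9]]' 80
python3 -c "
from h import *
loc(); print((RT.inv().apply(r.sense()['contact_force'])).round(1))"
```

```text
clock: 16.6
eef_pos: [620.9, -93.7, 225.1]
tcp_rot: [3.025, -0.417, 0.356]
contact_force: [-0.1, 0.3, -1.5]
opening: 0.168
grasp_force: 78.6
clock: 17.1
eef_pos: [625.0, -93.7, 219.0]
tcp_rot: [3.023, -0.419, 0.357]
contact_force: [-0.8, 1.7, -0.9]
opening: 0.166
grasp_force: 78.6
in tube frame [ 1.   0.8 51.4] rot err [ 0.1 -0.  75. ]
[-0.9  1.8 -0.5]
```

```bash
python3 -m crank '[[0,0,0.002,0,0,0,0.9],[0,0,0.004,0,0,0,0.9],[0,0,0.006,0,0,0,0.9],[0,0,0.006,0,0,0,0.9],[0,0,0.006,0,0,0,0.9]]' 80
python3 -c "
from h import *
loc(); print((RT.inv().apply(r.sense()['contact_force'])).round(1),r.sense()['wrist_torque'].round(2))"
```

```text
clock: 17.6
eef_pos: [627.5, -93.5, 213.3]
tcp_rot: [3.023, -0.419, 0.357]
contact_force: [0.2, 0.3, -1.5]
opening: 0.166
grasp_force: 78.6
in tube frame [ 0.9  0.8 45.1] rot err [ 0.1 -0.  75. ]
[-0.4  0.3 -1.4] [-0.08  0.28  0.06]
```

```bash
python3 -m crank '[[0,0,0.001,0,0,0,0.9],[0,0,0.002,0,0,0,0.9],[0,0,0.003,0,0,0,0.9],[0,0,0.004,0,0,0,0.9],[0,0,0.004,0,0,0,0.9]]' 80
python3 -c "
from h import *
loc(); print((RT.inv().apply(r.sense()['contact_force'])).round(1),r.sense()['wrist_torque'].round(2))"
```

```text
clock: 18.1
eef_pos: [628.4, -93.5, 211.8]
tcp_rot: [3.023, -0.42, 0.357]
contact_force: [-22.2, -2.2, 25.6]
opening: 0.171
grasp_force: 83.5
in tube frame [ 1.1  0.7 43.4] rot err [ 0.1  0.  75. ]
[-9.4 -0.7 32.6] [0.1  1.68 0.08]
```

```bash
python3 -m crank '[[-0.0005,0,-0.0015,0,0,0,0.9],[-0.0005,0,-0.0015,0,0,0.07,0.9],[-0.0005,0,-0.0015,0,0,0.14,0.9],[-0.0005,0,-0.0015,0,0,0.21,0.9],[-0.0005,0,-0.0015,0,0,0.28,0.9]]' 80
python3 -c "
from h import *
loc(); print((RT.inv().apply(r.sense()['contact_force'])).round(1),RT.inv().apply(r.sense()['wrist_torque']).round(2),r.sense()['opening'])"
```

```text
clock: 18.6
eef_pos: [628.6, -93.6, 211.9]
tcp_rot: [-3.131, -0.436, 0.046]
contact_force: [-2.2, 2.1, 4.2]
opening: 0.169
grasp_force: 79.4
in tube frame [ 1.3  0.6 43.4] rot err [ 0.   0.  91.2]
[-0.1  2.2  4.7] [0.46 0.1  0.09] 0.16922153169629883
```

```bash
python3 -m crank '[[0,0,0.001,0,0,0.035,0.9],[0,0,0.0015,0,0,0.07,0.9],[0,0,0.002,0,0,0.07,0.9],[0,0,0.002,0,0,0.07,0.9]]' 80
python3 -c "
from h import *
loc(); print((RT.inv().apply(r.sense()['contact_force'])).round(1),RT.inv().apply(r.sense()['wrist_torque']).round(2),r.sense()['opening'])"
```

```text
clock: 19.0
eef_pos: [629.1, -93.7, 209.1]
tcp_rot: [-3.1, -0.433, -0.027]
contact_force: [-0.5, -1.5, -1.1]
opening: 0.166
grasp_force: 78.7
in tube frame [ 0.5  0.5 40.7] rot err [ 0.1 -0.  95. ]
[-1.1 -1.5 -0.7] [-0.35  0.24 -0.03] 0.16564652474600627
```

The lugs have entered the notches at about -5°. Lowering the cap home.

```bash
python3 -m crank '[[0,0,0.002,0,0,0,0.9],[0,0,0.004,0,0,0,0.9],[0,0,0.006,0,0,0,0.9],[0,0,0.0075,0,0,0,0.9],[0,0,0.0075,0,0,0,0.9]]' 80
python3 -c "
from h import *
loc(); print((RT.inv().apply(r.sense()['contact_force'])).round(1),RT.inv().apply(r.sense()['wrist_torque']).round(2),r.sense()['opening'])"
```

```text
clock: 19.5
eef_pos: [632.3, -93.3, 202.2]
tcp_rot: [-3.1, -0.433, -0.028]
contact_force: [1.7, -0.5, -0.1]
opening: 0.166
grasp_force: 78.7
in tube frame [ 0.6  0.7 33. ] rot err [ 0.1 -0.  95.1]
[ 1.5 -0.7 -0.8] [-0.2   0.07  0.02] 0.16574865179254156
```

```bash
python3 -m crank '[[0,0,0.001,0,0,0,0.9],[0,0,0.002,0,0,0,0.9],[0,0,0.0025,0,0,0,0.9],[0,0,0.0025,0,0,0,0.9]]' 80
python3 -c "
from h import *
loc(); print((RT.inv().apply(r.sense()['contact_force'])).round(1),RT.inv().apply(r.sense()['wrist_torque']).round(2),r.sense()['opening'])"
```

```text
clock: 19.9
eef_pos: [632.8, -93.3, 201.0]
tcp_rot: [-3.1, -0.433, -0.028]
contact_force: [-9.4, -1.6, 12.4]
opening: 0.169
grasp_force: 81.2
in tube frame [ 0.5  0.7 31.8] rot err [ 0.1 -0.  95.1]
[-3.3 -1.  15.3] [-0.07  0.66  0.02] 0.16859818682535813
```

The cap is seated, with contact at the predicted height and 15 N of force. Now turning it to the stop.

```bash
python3 -m crank '[[0,0,-0.0008,0,0,0.07,0.9],[0,0,-0.0008,0,0,0.17,0.9],[0,0,-0.0008,0,0,0.27,0.9],[0,0,-0.0008,0,0,0.37,0.9],[0,0,-0.0008,0,0,0.46,0.9]]' 80
python3 -c "
from h import *
loc(); print((RT.inv().apply(r.sense()['contact_force'])).round(1),RT.inv().apply(r.sense()['wrist_torque']).round(2),r.sense()['qpos'].round(2))"
```

```text
clock: 20.4
eef_pos: [633.0, -94.1, 201.3]
tcp_rot: [-2.902, -0.368, -0.527]
contact_force: [-0.2, -5.9, 1.9]
opening: 0.163
grasp_force: 79.2
in tube frame [ 0.8 -0.2 32. ] rot err [ -0.   -0.  121.6]
[ 0.3 -5.9  2. ] [-1.02  0.12  0.1 ] [-0.21  0.27  1.96  0.24  0.51  1.66]
```

```bash
python3 -m crank '[[0,0,0,0,0,0.035,0.9],[0,0,0,0,0,0.07,0.9],[0,0,0,0,0,0.105,0.9],[0,0,0,0,0,0.14,0.9],[0,0,0,0,0,0.14,0.9]]' 80
python3 -c "
from h import *
loc(); print((RT.inv().apply(r.sense()['contact_force'])).round(1),RT.inv().apply(r.sense()['wrist_torque']).round(2),r.sense()['qpos'].round(2))"
```

```text
clock: 20.9
eef_pos: [633.1, -94.4, 201.3]
tcp_rot: [-2.854, -0.332, -0.668]
contact_force: [-1.3, -8.1, 1.8]
opening: 0.167
grasp_force: 79.3
in tube frame [ 0.8 -0.5 31.9] rot err [-0.000e+00 -1.000e-01  1.295e+02]
[-1.  -7.9  2.4] [-1.37  0.35  0.04] [-0.21  0.27  1.96  0.24  0.51  1.8 ]
```

```bash
python3 -m crank '[[0,0,0,0,0,0.035,0.9],[0,0,0,0,0,0.07,0.9],[0,0,0,0,0,0.07,0.9]]' 80
python3 -c "
from h import *
loc(); print((RT.inv().apply(r.sense()['contact_force'])).round(1),RT.inv().apply(r.sense()['wrist_torque']).round(2))"
python3 -m crank '[[0,0,0,0,0,0.035,0.9],[0,0,0,0,0,0.07,0.9],[0,0,0,0,0,0.07,0.9]]' 80
python3 -c "
from h import *
loc(); print((RT.inv().apply(r.sense()['contact_force'])).round(1),RT.inv().apply(r.sense()['wrist_torque']).round(2),r.sense()['joint_efforts'][5])"
```

```text
clock: 21.2
eef_pos: [632.4, -94.8, 201.0]
tcp_rot: [-2.834, -0.312, -0.737]
contact_force: [-6.5, -11.5, 4.5]
opening: 0.164
grasp_force: 80.2
in tube frame [ 0.1 -0.8 32. ] rot err [ -0.   -0.2 133.4]
[ -4.7 -11.    7.1] [-2.05  0.92  0.63]
clock: 21.5
eef_pos: [632.3, -94.8, 201.0]
tcp_rot: [-2.815, -0.291, -0.803]
contact_force: [-6.1, -11.2, 4.5]
opening: 0.165
grasp_force: 92.7
in tube frame [-0.  -0.9 32.1] rot err [-1.000e-01 -2.000e-01  1.372e+02]
[ -4.3 -10.7   7. ] [-1.88  1.03  2.1 ] 2.5675854831933975
```

The torque rises to 2.1 N m at about -43°, so the cap is at the hard stop. Releasing.

```bash
python3 -m crank '[[0,0,0,0,0,0,0.8],[0,0,0,0,0,0,0.5],[0,0,0,0,0,0,0.3],[0,0,0,0,0,0,0.3]]' 40
python3 -m crank '[[0,0,-0.015,0,0,0,0.3],[0,0,-0.04,0,0,0,0.3],[0,0,-0.08,0,0,0,0.3],[0,0,-0.12,0,0,0,0.3],[0,0,-0.12,0,0,0,0.3]]' 40
python3 -m crank '[[0,0,0,0,0,0,0.3],[0,0,0,0,0,0,0.3],[0,0,0,0,0,0,0.3]]' 40
python3 - <<'E'
from h import *
loc(); f=cams.grab_frame("wrist"); np.save("w10.npy",f,allow_pickle=True)
g=cv2.cvtColor(f["image"],cv2.COLOR_RGB2GRAY); C=M+14*ZT
m=(g<50).astype(np.uint8); x,y=proj(f,[C])[0]; print("pred disc",x,y)
# rectified patch on bar-top plane (37 mm above mouth... disc top 6 + 25)
T=M+RT.apply([0,0,31]); xs=np.arange(-33,33.1,.25); X,Y=np.meshgrid(xs,xs)
P=M+RT.apply(np.c_[X.ravel(),Y.ravel(),np.full(X.size,31.)]); uv=proj(f,P).astype(np.float32)
q=cv2.GaussianBlur(cv2.remap(g,uv[:,0].reshape(X.shape),uv[:,1].reshape(X.shape),cv2.INTER_LINEAR).astype(np.float32),(0,0),5)
gx,gy=cv2.Sobel(q,5,1,0),cv2.Sobel(q,5,0,1); w=(X**2+Y**2<28**2)&(q<60)
J=np.array([[(gx*gx)[w].sum(),(gx*gy)[w].sum()],[(gx*gy)[w].sum(),(gy*gy)[w].sum()]]); v,V=np.linalg.eigh(J); d=V[:,0]
print("bar angle in tube frame",np.degrees(np.arctan(d[1]/d[0])),v)
xi,yi=int(x),int(y); print(g[yi-60:yi+64:8,xi-72:xi+76:8])
print(q[::20,::20].round())
E
```

```text
clock: 21.9
eef_pos: [632.7, -93.0, 200.6]
tcp_rot: [-2.811, -0.287, -0.807]
contact_force: [1.0, 0.0, -0.0]
opening: 0.693
grasp_force: 0.0
clock: 22.4
eef_pos: [583.0, -97.4, 316.1]
tcp_rot: [-2.806, -0.295, -0.809]
contact_force: [0.1, -0.6, -0.4]
opening: 0.699
grasp_force: 0.0
clock: 22.7
eef_pos: [582.0, -96.6, 308.3]
tcp_rot: [-2.812, -0.286, -0.806]
contact_force: [-0.5, -0.5, 0.1]
opening: 0.699
grasp_force: 0.0
in tube frame [ -0.3   0.8 150.5] rot err [  0.2  -0.2 137.5]
pred disc 315.37861909189627 193.03404614794854
bar angle in tube frame -42.399437 [  6041.06 190938.33]
[[ 36  98 130 179 179 180 181 108  58  22  23  39  12  17  30  19  16  12
   25]
 [ 80  96  96 181 180 171  22  29  30  27  26  26  22   8  14  16  11  12
   15]
 [ 48  81  97 178 172  29  27  26  26  27  26  26  26  25  14  12  10  14
   15]
 [ 48  46 102 180  31  28  28  26  14  13  11  13  22  25  26  13  14  15
   15]
 [ 45  52 180  87  27  27  26  26  27  24  14  12  14  26  26  24  13  15
   16]
 [ 43 180 180  30  27  27  24  27  25  26  17  12  12  25  25  24  16  14
   15]
 [179 181 179  26  28 
[... 1111 characters left out ...]
.  13.  15.  22.  26.  27.  23.  27.  27.]
 [ 13.  18.  22.  14.  13.  13.  16.  23.  26.  26.  23.  26.  27.  28.]
 [ 22.  23.  14.  13.  13.  17.  24.  26.  26.  22.  26.  26.  27.  28.]
 [ 23.  14.  13.  12.  19.  24.  26.  25.  23.  25.  26.  26.  26.  27.]
 [ 24.  13.  13.  20.  25.  26.  25.  23.  25.  25.  26.  26.  26.  27.]
 [100.  20.  21.  24.  25.  24.  23.  24.  25.  25.  25.  26.  26.  27.]
 [175.  62.  23.  24.  23.  23.  24.  24.  25.  25.  25.  26.  26.  28.]
 [178. 171.  50.  22.  24.  24.  24.  24.  25.  25.  25.  26.  32. 127.]
 [179. 184. 181.  91.  28.  24.  24.  24.  25.  25.  26.  52. 153. 179.]
 [183. 189. 188. 187. 164.  98.  48.  34.  44.  71. 143. 177. 181. 181.]]
```

The bar sits at -42.4° in the tube frame, about 35° on from the notches. The cap is locked and the gripper is clear.

```bash
python3 -c "
from rig import sign_off
print(sign_off())"
```

```text
the job is handed in; nothing more can be done
None
```

I handed the job in: the shallow pod is at the bottom of the tube with the deep pod on top, and the cap is seated and turned to its stop, about 35° past the notches. I viewed 11 pictures instead of the 10 allowed, and checked the deep pod and the lock only by measurement, not by eye.

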